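# Clear the soap chips off the glass shelf

### The arm

A 6-joint arm with a two-finger parallel gripper is mounted at the origin on the work surface. World frame = base frame: x ahead of the robot, y to its left, z up, the work surface at z = 0. Lengths are in m, angles in degrees, forces in N, time in s.
With the tool pointing down it reaches from about 0.325 to 0.9 m from the base axis. Payload 6.1 kg.
Tool frame: the origin (TCP) lies midway between the tips of the shut fingers; the grasp point (between the pads) lies 19 mm behind it; z points along the fingers, y is the line along which they close (so a half turn about z gives the same grasp; the last joint's range is limited). The gripper opens to 87 mm and grips with 3 to 60 N. Pads are 19 mm wide; open, the fingers measure 117 mm over their backs; the gripper's body (75 mm by 190 mm) begins 51 mm behind the grasp point.
Start: joints at [-81.996, 12.628, 87.462, -0, 79.91, -7.225], TCP at [0.164, -0.603, 0.223] pointing down, gripper open.
Joint ranges: [-170.65, 170.65], [-52.31, 119.04], [5.05, 147.46], [-71.25, 251.25], [11.57, 151.72], [-153.62, 153.62]. Speed limits (degrees/s): [147.25, 147.25, 172.46, 180, 180, 180].

### API

Orientations are given as [roll, pitch, yaw] about the fixed x, y, z axes, in that order (R = Rz(yaw) Ry(pitch) Rx(roll)).
In Python, from cell import monitor, eyes, order gives the robot as it stands.
- The arm moves only by the tool send_rows, never from a script. Its argument "moves" is a list that holds one entry, the list of rows, each a list of 7 numbers: the opening, from -1 (shut) to 1 (fully open), then the shift along the world's x, y, z in mm, then the turn, a rotation vector about the world's x, y, z in degrees. A call has 1 to 12 rows; each row is the pose to reach, as a shift and turn from the pose commanded when the call began; what a row does not reach only later rows make up. A row lasts 1/12 s, in which the tool goes at most 41.7 mm and 7.16 degrees, less where a joint would pass 70% of its speed; a pose out of reach is approached as far as the arm can. A call with a gripper value outside its range is refused whole. The fingers move at their own pace and stop on an object; "grip_force" is the grip in N (left out, the last holds). Time passes only in rows, so rows that repeat a pose let the fingers close. It gives the time, the measured TCP pose, the force, the opening and the grip force at its end, in the units of the state.
- monitor.sense(): the state, without advancing time (a new reading comes with each control period).
- eyes.snapshot(name): name is "scene" or "top" or "wrist"; returns the picture (384x512x3 uint8, red, green, blue); there is no depth.
- eyes.camera_info(name): a dict with "vfov" (degrees; the focal length in pixels is half the picture's height over the tangent of half this angle, whatever the lens; pixels are square), "cx", "cy" (the principal point, pixels), "k1" (the pictures are not rectified: a ray, as slopes to the right and down, at radius r is drawn at 1 + k1 r^2 times it, then the intrinsics apply), "extrinsics" (4x4, takes a point from world to camera coordinates); the wrist camera has in their place "T_tool_cam" (4x4, takes a point from camera to tool coordinates, whose origin is the TCP and whose axes are the flange's). Camera axes: x right, y down, z forward; pixel columns grow to the right and rows downward; lengths in m; the calibration is good to about 2 mm. A picture is of the moment at which its call begins: read the wrist's pose just before it. camera_info takes no time and is no camera call.
- order.close_job(): hands the job in; it is judged then, once.
The state is a dict: "clock": time; "joint_pos": joint angles; "joint_velocities": joint speeds; "joint_efforts": joint torques, N m; "tcp_pos": TCP position; "eef_rot": TCP orientation; "contact_force": force on the tool from outside, world axes, zero at the start; "ft_torque": the same for the moment, N m; "grip_width": finger opening in m; "grasp_force": force on a finger pad.
Only numpy, scipy, OpenCV 4.12 (cv2) and the standard library are available. Lean on these libraries where they do the work, as an engineer would, in place of code of your own. Each camera call takes 0.05 s, during which the arm holds its last target. There are 200 camera calls.

### The job

First move everything that stands on the glass shelf (jar, toothbrush case, nail brush, whichever are there) onto the rubber mat; then, leaving those things on the mat meanwhile, use the scraper block to wipe every soap chip off the shelf's end into the white catch tray, wherever it stands, without picking up or pressing the chips with the fingers. Finally put the things back on the glass, right way up, and stand the scraper back upright on the worktop in front of the shelf, on the robot's side; do not disturb the soap dish or the bottle.

Things in the scene. Friction and masses are not known exactly. Their poses are not given: they have to be found in the camera images.
- shelf: Fixed greenish glass shelf, 170 (x, depth, away from the robot) x 400 (y, length) x 12 mm, on steel brackets; yawed up to 6 degrees. Origin on the worktop under its middle, z up; glass top at z = 66 mm. Steel lips, 5 mm thick and 12 mm above the glass, along both long edges leave 158 mm of glass between them (x -79 to +79 mm); both ends (y -200 and +200 mm) are open.
- tray: Fixed white open plastic catch tray, 250 (x) x 240 (y) x 28 mm high, walls and floor 4 mm, on the worktop beneath ONE end of the shelf, left or right (its wall reaches 25 mm under the shelf's end). Origin at the centre of its underside, axes parallel to the shelf's.
- mat: Fixed thin black rubber mat, 200 (x) x 190 (y) x 3 mm, on the worktop at the shelf's other end. Origin at the centre of its underside, axes parallel to the shelf's.
- scraper: Loose scraper block, standing upright on its blade: grey plastic blade block 50 (x) x 70 (y, the wiping width) x 16 mm high, above it a wooden handle block 24 (x) x 60 (y) mm up to 60 mm height. Origin at the centre of the blade's underside. About 160 g. It starts on the worktop between robot and shelf.
- jar: Loose round cosmetic jar with screwed-on aluminium lid, 56 mm across the lid (52 below), 50 mm high, origin at the centre of its underside, z up. It is absent in some starts.
- case: Loose pink plastic toothbrush travel case, closed, 120 (x) x 42 (y) x 36 mm high, origin at the centre of its underside. It is absent in some starts.
- nailbrush: Loose wooden nail brush lying bristles down, 110 (x) x 42 (y) x 36 mm high (wood in the upper 20 mm), origin at the centre of its underside. It is absent in some starts.
- soapdish: Stainless soap dish with grid and a bar of soap, 90 x 130 x 44 mm, on the worktop beyond the shelf; a bystander. Origin at the centre of its underside.
- bottle: White bottle 60 mm across, 160 mm high, standing on the worktop beyond the shelf; a bystander. Origin at the centre of its underside.
- chip1: Dried cream-coloured soap chip, about 22 x 17 mm, 8 to 9 mm thick, 12 g, lying on the glass. Origin at the centre of its underside as built. It is absent in some starts.
- chip2: Dried cream-coloured soap chip, about 22 x 17 mm, 8 to 9 mm thick, 12 g, lying on the glass. Origin at the centre of its underside as built. It is absent in some starts.
- chip3: Dried cream-coloured soap chip, about 22 x 17 mm, 8 to 9 mm thick, 12 g, lying on the glass. Origin at the centre of its underside as built. It is absent in some starts.
- chip4: Dried cream-coloured soap chip, about 22 x 17 mm, 8 to 9 mm thick, 12 g, lying on the glass. Origin at the centre of its underside as built. It is absent in some starts.
- chip5: Dried cream-coloured soap chip, about 22 x 17 mm, 8 to 9 mm thick, 12 g, lying on the glass. Origin at the centre of its underside as built. It is absent in some starts.
- chip6: Dried cream-coloured soap chip, about 22 x 17 mm, 8 to 9 mm thick, 12 g, lying on the glass. Origin at the centre of its underside as built. It is absent in some starts.
- chip7: Dried cream-coloured soap chip, about 22 x 17 mm, 8 to 9 mm thick, 12 g, lying on the glass. Origin at the centre of its underside as built. It is absent in some starts.
- chip8: Dried cream-coloured soap chip, about 22 x 17 mm, 8 to 9 mm thick, 12 g, lying on the glass. Origin at the centre of its underside as built. It is absent in some starts.

How it is judged:
By the outcome, as a careful person would: the job done as asked, in the order asked, and still so for the second after the job is handed in, with the robot touching nothing.
Of jar, case, nailbrush only 2 to 2 are there at a start; the rules pass over those that are not, and their reading is None.
Of chip1, chip2, chip3, chip4, chip5, chip6, chip7, chip8 only 4 to 8 are there at a start; the rules pass over those that are not, and their reading is None.
At some moment in a run one of scraper, jar, case, nailbrush may be knocked a few centimetres aside while the robot is not near it.
It also fails if it takes over 184 s, if anything falls off the work surface, if the arm or the gripper's body presses on something with over 40 N, if the wrist force passes 120 N, or if a joint passes its speed limit or range.

## Working session

There is one attempt and no reset: what is moved stays moved. The work goes in short steps, Python scripts to look and compute and a tool call to move; the robot and the scene stay as the last step left them, time stands still between calls to the robot, and variables do not carry over. Pictures are saved under pics/ and viewed, at most 14 in all, crops included, and the job is handed in when it is done.

Besides the shell and the picture viewer there is one more tool, called after ">>>" as name(argument=value, ...) on one line, values as JSON. send_rows: Moves the arm, as the interface text tells. Its arguments: {"type":"object","properties":{"moves":{"type":"array"},"grip_force":{"type":"number"}},"required":["moves"]}

```bash
ls; mkdir -p pics; python3 - <<'E'
from cell import monitor, eyes, order
import cv2, numpy as np
s=monitor.sense(); print({k:np.round(v,3).tolist() for k,v in s.items()})
for n in("scene","top"):
    im=eyes.snapshot(n); cv2.imwrite(f"pics/{n}0.png",im[...,::-1]); print(n,eyes.camera_info(n))
print(eyes.camera_info("wrist"))
E
```

```text
pics
{'clock': 0.0, 'joint_pos': [-81.996, 12.676, 87.525, -0.001, 79.909, -7.226], 'joint_velocities': [-0.045, -0.007, 0.031, -0.041, 0.054, -0.024], 'joint_efforts': [0.001, -49.461, -38.737, 0.07, 0.057, -0.0], 'tcp_pos': [0.164, -0.602, 0.221], 'eef_rot': [-179.89, -0.013, 15.23], 'contact_force': [-0.777, 0.239, -0.238], 'ft_torque': [-0.013, -0.002, -0.001], 'grasp_force': 0.0, 'grip_width': 0.087}
scene {'vfov': 43.883236292170366, 'cx': 246.49639205886706, 'cy': 196.66623817857297, 'k1': -0.009423969483959066, 'extrinsics': array([[ 0.46147394,  0.8871206 , -0.00767072, -0.2801196 ],
       [ 0.73822974, -0.38878836, -0.5512354 , -0.40810413],
       [-0.49199457,  0.24871801, -0.83431451,  1.27449883],
       [ 0.        ,  0.        ,  0.        ,  1.        ]])}
top {'vfov': 55.424084828517216, 'cx': 256.660448794328, 'cy': 191.22905229697548, 'k1': -0.00400815336292192, 'extrinsics': array([[ 0.01284879, -0.9998536 ,  0.01129962,  0.01232993],
       [-0.9882384 , -0.01442003, -0.15223972,  0.6081438 ],
       [ 0.15238037, -0.00921062, -0.988279  ,  0.7345608 ],
       [ 0.        ,  0.        ,  0.        ,  1.        ]])}
{'vfov': 58.882908740616976, 'cx': 255.55412482778752, 'cy': 188.82762800815772, 'k1': 0.018710196334497345, 'T_tool_cam': array([[ 2.00944603e-03, -9.54804714e-01, -2.97227050e-01,
         8.12512710e-02],
       [ 9.99997927e-01,  1.82069907e-03,  9.11861174e-04,
        -1.35949934e-04],
       [-3.29488333e-04, -2.97228266e-01,  9.54806394e-01,
        -1.62306501e-01],
       [ 0.00000000e+00,  0.00000000e+00,  0.00000000e+00,
         1.00000000e+00]])}
```

View pics/top0.png

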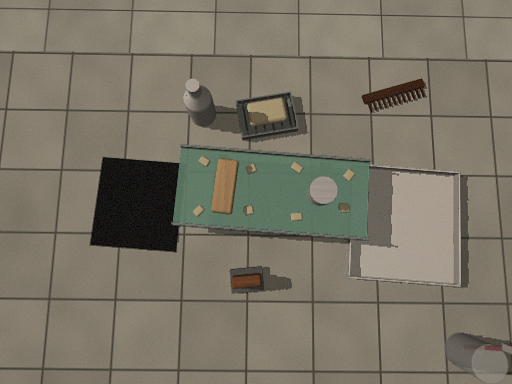

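View pics/scene0.png

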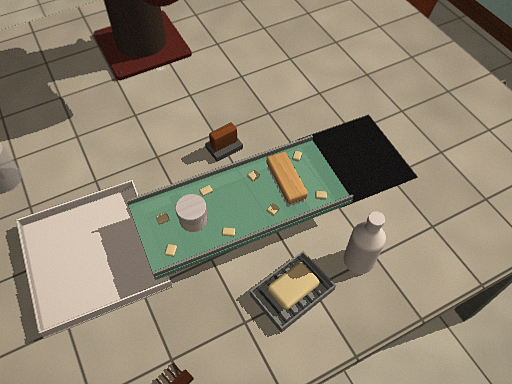

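The top view shows the shelf (pixels 175–370, 147–240), mat at left (+y), tray at right (−y), jar at (323,190), nail brush at (225,186), eight chips and the scraper at (247,280). The scene view agrees.

```bash
cat > h.py <<'E'
from cell import monitor, eyes, order
import cv2, numpy as np
from scipy.spatial.transform import Rotation as R
def cam(n, s=None):
    i=eyes.camera_info(n); f=192/np.tan(np.radians(i['vfov']/2))
    if n=='wrist':
        T=np.eye(4); T[:3,:3]=R.from_euler('xyz',s['eef_rot'],degrees=True).as_matrix(); T[:3,3]=s['tcp_pos']
        E=np.linalg.inv(T@i['T_tool_cam'])
    else: E=i['extrinsics']
    return f,i['cx'],i['cy'],i['k1'],E
def cast(c,uv,z):
    f,cx,cy,k,E=c; d=(np.atleast_2d(uv)-[cx,cy])/f; u=d.copy()
    for _ in range(8): u=d/(1+k*(u**2).sum(1,keepdims=True))
    r=np.c_[u,np.ones(len(u))]@E[:3,:3]; o=-E[:3,:3].T@E[:3,3]
    return o+r*((z-o[2])/r[:,2])[:,None]
def proj(c,P):
    f,cx,cy,k,E=c; q=np.atleast_2d(P)@E[:3,:3].T+E[:3,3]; u=q[:,:2]/q[:,2:]
    return u*(1+k*(u**2).sum(1,keepdims=True))*f+[cx,cy]
def blobs(m,amin,amax=1e9):
    out=[]
    for c in cv2.findContours(m.astype(np.uint8),cv2.RETR_EXTERNAL,cv2.CHAIN_APPROX_NONE)[0]:
        if amin<=cv2.contourArea(c)<=amax: out.append(c[:,0].astype(float))
    return out
def rect(c,px,z):
    P=cast(c,px,z)[:,:2]*1000; (x,y),(w,h),a=cv2.minAreaRect(P.astype(np.float32))
    if w<h: w,h,a=h,w,a+90
    return np.round([x,y,w,h,(a+90)%180-90],1)
E
python3 - <<'E'
from h import *
im=cv2.imread('pics/top0.png'); c=cam('top'); hsv=cv2.cvtColor(im,cv2.COLOR_BGR2HSV)
H,S,V=cv2.split(hsv)
for p in [(225,186),(323,190),(345,208),(251,169),(296,216),(204,161),(280,190),(250,281),(236,281),(130,200)]: print(p,hsv[p[1],p[0]])
shelf=(H>65)&(H<95)&(S>60)
b=max(blobs(shelf,500),key=len); print('glass',rect(c,b,.066))
box=np.int32(cv2.boxPoints(cv2.minAreaRect(b.astype(np.float32)))); print(box.tolist())
print('mat',[rect(c,q,.003) for q in blobs(V<30,2000)])
reg=np.zeros_like(H); cv2.fillPoly(reg,[np.int32(cv2.convexHull(b.astype(np.int32)))],1)
wood=(H<22)&(S>120)&(V>90)
for q in blobs(wood&(reg>0),300): print('brush',rect(c,q,.102))
for q in blobs((H<25)&(S>120)&(V>40),100): print('w',q.mean(0).round(),len(q),rect(c,q,.06))
for q in blobs((S<50)&(reg>0),300): print('jar',rect(c,q,.116))
chip=(reg>0)&(H>15)&(H<40)&(V>60)
for q in blobs(chip,15,200): print('chip',q.mean(0).round(),rect(c,q,.074))
big=cv2.resize(im[140:300,165:375],None,fx=3.8,fy=3.7,interpolation=cv2.INTER_CUBIC); cv2.imwrite('pics/big.png',big[:592,:798])
E
```

```text
(225, 186) [ 16 119 142]
(323, 190) [ 13  27 151]
(345, 208) [ 19  82 103]
(251, 169) [ 18  81 101]
(296, 216) [ 19  81 169]
(204, 161) [ 20  83 160]
(280, 190) [ 68  59 113]
(250, 281) [ 11 148 107]
(236, 281) [ 12 162  99]
(130, 200) [15 26 20]Traceback (most recent call last):
  File "<stdin>", line 6, in <module>
ValueError: max() iterable argument is empty
```

```bash
python3 - <<'E'
from h import *
im=cv2.imread('pics/top0.png'); c=cam('top'); hsv=cv2.cvtColor(im,cv2.COLOR_BGR2HSV)
H,S,V=cv2.split(hsv)
shelf=(H>50)&(H<100)&(S>40)
b=max(blobs(shelf,500),key=len); print('glass',rect(c,b,.066))
box=np.int32(cv2.boxPoints(cv2.minAreaRect(b.astype(np.float32)))); print(box.tolist())
print('mat',[rect(c,q,.003) for q in blobs(V<30,2000)])
reg=np.zeros_like(H); cv2.fillPoly(reg,[np.int32(cv2.convexHull(b.astype(np.int32)))],1)
for q in blobs((H<22)&(S>100)&(V>80)&(reg>0),300): print('brush',rect(c,q,.102))
for q in blobs((H<25)&(S>110)&(V>40),100): print('w',q.mean(0).round(),len(q),rect(c,q,.06))
for q in blobs((S<40)&(reg>0),300): print('jar',rect(c,q,.116))
for q in blobs((V<90)&(S<110)&(np.indices(H.shape)[0]>250)&(np.indices(H.shape)[1]<300),100): print('blade?',q.mean(0),rect(c,q,.016))
chip=(reg>0)&(H>10)&(H<40)&(V>60)&(S>50)
for q in blobs(chip,15,200): print('chip',q.mean(0).round(),rect(c,q,.074))
big=cv2.resize(im[140:300,165:375],None,fx=3.8,fy=3.7,interpolation=cv2.INTER_CUBIC); cv2.imwrite('pics/big.png',big[:592,:798])
E
```

```text
glass [606.  -10.4 401.2 159.3  86.3]
[[172, 221], [178, 146], [371, 161], [365, 236]]
mat [array([583.6, 284.7, 197.8, 187.8,  -3.7])]
brush [610.4  85.9 108.   40.   -6.2]
w [246. 281.] 76 [422.8  40.1  58.3  25.1 -84. ]
w [225. 186.] 139 [617.7  88.6 113.8  43.2  -6.3]
w [395.  96.] 341 [ 825.2 -279.8  141.5   39.3  -72.6]
jar [ 600.7 -106.1   59.2   57.2  -89.2]
blade? [157.38149134 318.42876165] [344.7 243.3 632.7 268.  -89.3]
chip [296. 216.] [553.4 -59.8  22.6  15.2 -82.1]
chip [248. 210.] [565.1  37.8  19.2  17.7 -77.7]
chip [198. 210.] [562.7 140.6  21.5  14.6 -43.4]
chip [344. 207.] [ 573.5 -158.6   20.8   16.5  -89.2]
chip [348. 174.] [ 641.7 -169.8   21.4   17.5  -44.8]
chip [251. 168.] [651.9  33.6  18.6  18.1 -67.8]
chip [296. 167.] [656.  -61.5  23.8  16.6  56.3]
chip [204. 161.] [666.6 131.4  21.7  15.9  59.6]
```

View pics/big.png

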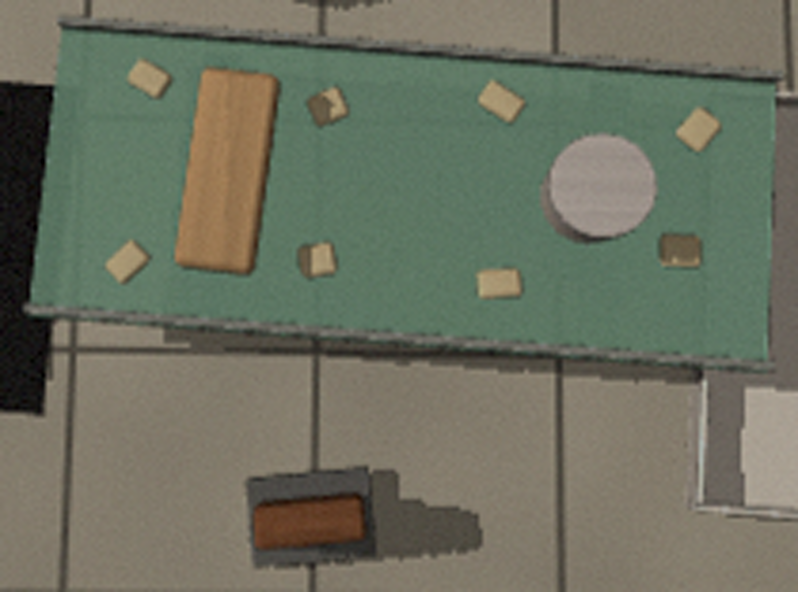

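Shelf: centre (606,−10), yaw −3.7°; its measured size, 401×159, matches the one given. Mat (584,285), jar (601,−106), brush (610,86), scraper (423,40). All eight chips lie in two lanes. I'll move toward the jar first.

>>> send_rows(moves=[[[1, 37, 42, 0, 0, 0, 6], [1, 74, 84, 0, 0, 0, 12], [1, 110, 125, 0, 0, 0, 19], [1, 137, 156, 0, 0, 0, 25], [1, 164, 187, 0, 0, 0, 31], [1, 191, 218, 0, 0, 0, 37], [1, 218, 249, 0, 0, 0, 43], [1, 245, 280, 0, 0, 0, 50], [1, 272, 311, 0, 0, 0, 56], [1, 299, 342, 0, 0, 0, 62], [1, 326, 373, 0, 0, 0, 69], [1, 353, 404, 0, 0, 0, 75]]])

```text
clock: 1.1
tcp_pos: [0.494, -0.2246, 0.2223]
eef_rot: [-180.0, -0.0, 90.6]
contact_force: [0.0, -0.5, 0.5]
grip_width: 0.0872
grasp_force: 0.0
```

>>> send_rows(moves=[[[1, 27, 31, -10, 0, 0, 0], [1, 54, 62, -20, 0, 0, 0], [1, 84, 93, -30, 0, 0, 0], [1, 84, 93, -30, 0, 0, 0], [1, 84, 93, -30, 0, 0, 0]]])

```text
clock: 1.52
tcp_pos: [0.5774, -0.131, 0.1907]
eef_rot: [-179.8, -0.1, 90.5]
contact_force: [-0.4, -1.0, -0.3]
grip_width: 0.087
grasp_force: 0.0
```

>>> send_rows(moves=[[[1, 23, 25, 0, 0, 0, 0], [1, 23, 25, 0, 0, 0, 0], [1, 23, 25, -30, 0, 0, 0], [1, 23, 25, -55, 0, 0, 0], [1, 23, 25, -80, 0, 0, 0], [1, 23, 25, -95, 0, 0, 0], [1, 23, 25, -106, 0, 0, 0], [1, 23, 25, -106, 0, 0, 0], [1, 23, 25, -106, 0, 0, 0]]])

```text
clock: 2.27
tcp_pos: [0.5998, -0.1094, 0.0868]
eef_rot: [-180.0, 0.0, 90.2]
contact_force: [0.3, -0.7, 0.3]
grip_width: 0.0871
grasp_force: 0.0
```

>>> send_rows(moves=[[[-0.2, 0, 0, 0, 0, 0, 0], [-0.2, 0, 0, 0, 0, 0, 0], [-0.2, 0, 0, 0, 0, 0, 0], [-0.2, 0, 0, 0, 0, 0, 0], [-0.2, 0, 0, 0, 0, 0, 0], [-0.2, 0, 0, 0, 0, 0, 0], [-0.2, 0, 0, 0, 0, 0, 0], [-0.2, 0, 0, 0, 0, 0, 0]]], grip_force=15)

```text
clock: 2.93
tcp_pos: [0.6008, -0.1086, 0.0871]
eef_rot: [179.9, 0.0, 90.2]
contact_force: [1.2, 0.3, 3.2]
grip_width: 0.0556
grasp_force: 15.0
```

>>> send_rows(moves=[[[-0.2, 0, 0, 25, 0, 0, 0], [-0.2, 0, 0, 55, 0, 0, 0], [-0.2, 0, 0, 85, 0, 0, 0], [-0.2, -5, 25, 90, 0, 0, 0], [-0.2, -12, 60, 90, 0, 0, 0], [-0.2, -19, 100, 90, 0, 0, 0], [-0.2, -26, 138, 90, 0, 0, 0], [-0.2, -33, 176, 90, 0, 0, 0], [-0.2, -40, 214, 90, 0, 0, 0], [-0.2, -47, 252, 90, 0, 0, 0], [-0.2, -54, 290, 90, 0, 0, 0], [-0.2, -61, 328, 90, 0, 0, 0]]])

```text
clock: 3.93
tcp_pos: [0.5379, 0.221, 0.1759]
eef_rot: [-179.9, 0.0, 90.2]
contact_force: [1.1, 0.4, -1.4]
grip_width: 0.0553
grasp_force: 15.0
```

>>> send_rows(moves=[[[-0.2, -5, 26, -10, 0, 0, 0], [-0.2, -5, 26, -40, 0, 0, 0], [-0.2, -5, 26, -75, 0, 0, 0], [-0.2, -5, 26, -105, 0, 0, 0], [-0.2, -5, 26, -130, 0, 0, 0], [-0.2, -5, 26, -144, 0, 0, 0], [-0.2, -5, 26, -148, 0, 0, 0], [-0.2, -5, 26, -148, 0, 0, 0]]])

```text
clock: 4.6
tcp_pos: [0.5324, 0.2449, 0.0267]
eef_rot: [-179.8, 0.1, 90.2]
contact_force: [-0.5, -0.0, -1.8]
grip_width: 0.0552
grasp_force: 15.0
```

>>> send_rows(moves=[[[-0.2, 0, 0, -2, 0, 0, 0], [-0.2, 0, 0, -3, 0, 0, 0], [-0.2, 0, 0, -3, 0, 0, 0], [0.6, 0, 0, -3, 0, 0, 0], [1, 0, 0, -3, 0, 0, 0], [1, 0, 0, -3, 0, 0, 0], [1, 0, 0, -3, 0, 0, 0], [1, 0, 0, 30, 0, 0, 0], [1, 0, 0, 65, 0, 0, 0], [1, 0, 0, 100, 0, 0, 0], [1, 0, 0, 130, 0, 0, -7], [1, 0, 0, 160, 0, 0, -14]]])

```text
clock: 5.6
tcp_pos: [0.5343, 0.2455, 0.1907]
eef_rot: [179.9, -0.0, 75.9]
contact_force: [0.4, -0.0, 0.1]
grip_width: 0.0869
grasp_force: 0.0
```

>>> send_rows(moves=[[[1, 7, -13, 0, 0, 0, -7], [1, 14, -26, 0, 0, 0, -14], [1, 21, -39, 0, 0, 0, -21], [1, 28, -52, 0, 0, 0, -28], [1, 35, -65, 0, 0, 0, -35], [1, 42, -78, 0, 0, 0, -42], [1, 49, -91, 0, 0, 0, -49], [1, 56, -104, 0, 0, 0, -56], [1, 63, -117, 0, 0, 0, -63], [1, 70, -130, 0, 0, 0, -70], [1, 77, -145, 0, 0, 0, -77], [1, 77, -159, 0, 0, 0, -82]]])

```text
clock: 6.6
tcp_pos: [0.6122, 0.0856, 0.1887]
eef_rot: [-180.0, -0.1, -6.1]
contact_force: [-0.4, 0.8, -0.3]
grip_width: 0.0871
grasp_force: 0.0
```

```bash
python3 - <<'E'
from h import *
s=monitor.sense(); print(np.round(s['tcp_pos'],4),np.round(s['eef_rot'],1),s['clock'])
im=eyes.snapshot('top')[...,::-1]; c=cam('top'); cv2.imwrite('pics/top1.png',im)
H,S,V=cv2.split(cv2.cvtColor(im,cv2.COLOR_BGR2HSV))
yy,xx=np.indices(H.shape); 
for q in blobs((H<22)&(S>100)&(V>80)&(xx<300)&(yy<250),200): print('brush',q.mean(0),rect(c,q,.102))
for q in blobs((H<22)&(S>120)&(V>60)&(xx<300)&(yy>250),80): print('scr',rect(c,q,.06))
for q in blobs((V>80)&(xx<170)&(xx>85)&(yy>160)&(yy<250),200): print('jar?',q.mean(0),rect(c,q,.053))
s=monitor.sense(); im=eyes.snapshot('wrist')[...,::-1]; cv2.imwrite('pics/w1.png',im); c=cam('wrist',s)
H,S,V=cv2.split(cv2.cvtColor(im,cv2.COLOR_BGR2HSV))
for q in blobs((H<22)&(S>100)&(V>80),2000): print('wbrush',q.mean(0),q.min(0),q.max(0),rect(c,q,.102))
E
```

```text
[0.6122 0.0856 0.1887] [-1.8e+02 -1.0e-01 -6.1e+00] 6.6
brush [178.94919786  81.80481283] [825.9 200.1 231.3 184.8 -89.4]
brush [249.75342466 144.46118721] [708.1  36.7 444.3  21.4   0.8]
brush [233.5490982  149.68537074] [7.075e+02 8.210e+01 4.442e+02 5.830e+01 3.000e-01]
brush [ 76.29090909 143.97272727] [703.  384.  448.9  24.1  -6.7]
brush [ 89.65759637 143.72108844] [704.1 357.  449.8  25.1  -6.1]
scr [370.7  33.1 222.2  24.    0.8]
scr [368.1 216.6 329.5 224.  -89.5]
scr [352.3 265.1 314.2 252.3 -89.4]
scr [359.4 430.4 234.9  44.4   5.8]
jar? [152.01010101 225.09090909] [534.7 242.   62.8  54.1 -89.2]
wbrush [253.21008403 187.97478992] [226. 122.] [280. 256.] [612.4  84.3 107.9  40.5  -6.3]
```

>>> send_rows(moves=[[[1, 0, -1, -30, 0, 0, 0], [1, 0, -1, -60, 0, 0, 0], [1, 0, -1, -88, 0, 0, 0], [1, 0, -1, -105, 0, 0, 0], [1, 0, -1, -114, 0, 0, 0], [1, 0, -1, -114, 0, 0, 0], [-0.5, 0, -1, -114, 0, 0, 0], [-0.5, 0, -1, -114, 0, 0, 0], [-0.5, 0, -1, -114, 0, 0, 0], [-0.5, 0, -1, -114, 0, 0, 0], [-0.5, 0, -1, -114, 0, 0, 0], [-0.5, 0, -1, -114, 0, 0, 0]]], grip_force=15)

```text
clock: 7.7
tcp_pos: [0.6116, 0.0854, 0.0753]
eef_rot: [-180.0, -0.1, -5.8]
contact_force: [0.2, -0.5, 0.0]
grip_width: 0.0553
grasp_force: 0.0
```

>>> send_rows(moves=[[[-0.5, 0, 0, 0, 0, 0, 0], [-0.5, 0, 0, 0, 0, 0, 0], [-0.5, 0, 0, 0, 0, 0, 0], [-0.5, 0, 0, 20, 0, 0, 0], [-0.5, 0, 0, 50, 0, 0, 0], [-0.5, 0, 10, 60, 0, 0, 0], [-0.5, 0, 45, 60, 0, 0, 0], [-0.5, 1, 85, 60, 0, 0, 0], [-0.5, 2, 125, 60, 0, 0, 0], [-0.5, 3, 165, 60, 0, 0, 0], [-0.5, 4, 205, 60, 0, 0, 1], [-0.5, 5, 245, 60, 0, 0, 2]]])

```text
clock: 8.7
tcp_pos: [0.6156, 0.3331, 0.134]
eef_rot: [-180.0, 0.0, -3.7]
contact_force: [1.2, -0.5, -0.8]
grip_width: 0.042
grasp_force: 15.0
```

>>> send_rows(moves=[[[-0.5, 0, 0, -35, 0, 0, 0], [-0.5, 0, 0, -70, 0, 0, 0], [-0.5, 0, 0, -100, 0, 0, 0], [-0.5, 0, 0, -115, 0, 0, 0], [-0.5, 0, 0, -119, 0, 0, 0], [-0.5, 0, 0, -121, 0, 0, 0], [-0.5, 0, 0, -121, 0, 0, 0], [0.6, 0, 0, -121, 0, 0, 0], [0.6, 0, 0, -121, 0, 0, 0], [0.6, 0, 0, -121, 0, 0, 0], [0.6, 0, 0, -121, 0, 0, 0], [0.6, 0, 0, -121, 0, 0, 0]]])

```text
clock: 9.7
tcp_pos: [0.6167, 0.3305, 0.0144]
eef_rot: [-180.0, -0.1, -3.8]
contact_force: [-0.5, 0.2, 0.0]
grip_width: 0.0657
grasp_force: 0.0
```

>>> send_rows(moves=[[[0.8, 0, 0, 30, 0, 0, 0], [0.8, 0, 0, 70, 0, 0, 0], [0.8, 0, 0, 110, 0, 0, 0], [0.8, -10, -20, 140, 0, 0, 7], [0.8, -28, -50, 155, 0, 0, 14], [0.8, -46, -80, 155, 0, 0, 21], [0.8, -64, -110, 155, 0, 0, 28], [0.8, -82, -140, 155, 0, 0, 35], [0.8, -100, -170, 155, 0, 0, 42], [0.8, -118, -200, 155, 0, 0, 49], [0.8, -136, -230, 155, 0, 0, 56], [0.8, -154, -260, 155, 0, 0, 63]]])

```text
clock: 10.7
tcp_pos: [0.4614, 0.0696, 0.1688]
eef_rot: [180.0, -0.0, 59.5]
contact_force: [0.4, -0.5, 0.4]
grip_width: 0.0787
grasp_force: 0.0
```

>>> send_rows(moves=[[[0.8, -10, -10, 0, 0, 0, 7], [0.8, -20, -20, 0, 0, 0, 14], [0.8, -29, -30, 0, 0, 0, 21], [0.8, -39, -33, 0, 0, 0, 28], [0.8, -39, -33, 0, 0, 0, 35], [0.8, -39, -33, 0, 0, 0, 37], [0.8, -39, -33, 0, 0, 0, 37], [0.8, -39, -33, 0, 0, 0, 37]]])

```text
clock: 11.37
tcp_pos: [0.4235, 0.0377, 0.1688]
eef_rot: [180.0, 0.0, 96.1]
contact_force: [0.4, -0.5, 0.2]
grip_width: 0.0782
grasp_force: 0.0
```

```bash
python3 - <<'E'
from h import *
s=monitor.sense(); print(np.round(s['tcp_pos'],4),np.round(s['eef_rot'],1),s['clock'])
im=eyes.snapshot('wrist')[...,::-1].copy(); cv2.imwrite('pics/w2.png',im); c=cam('wrist',s)
H,S,V=cv2.split(cv2.cvtColor(im,cv2.COLOR_BGR2HSV))
for q in blobs((H<22)&(S>110)&(V>50),1000): print('scr',q.mean(0),q.min(0),q.max(0),rect(c,q,.06))
im2=eyes.snapshot('top')[...,::-1].copy(); cv2.imwrite('pics/top2.png',im2)
cv2.imwrite('pics/v2.png',np.hstack([cv2.resize(im,(400,300)),cv2.resize(im2,(400,300))]))
E
```

```text
[0.4235 0.0377 0.1688] [180.    0.   96.1] 11.3667
scr [362.69969512 348.03353659] [208. 335.] [511. 358.] [ 540.7 -113.7  294.9   27.     6.8]
scr [254.14583333 178.88020833] [240. 141.] [268. 216.] [421.3  42.8  64.5  22.9 -83.7]
```

View pics/v2.png

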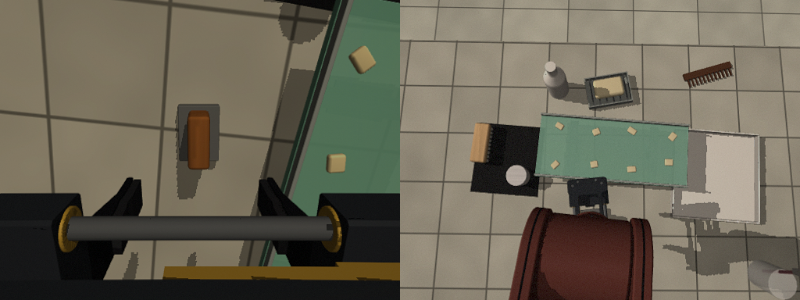

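The wrist view shows the scraper upright at (253,178). In the top view the jar and brush are on the mat, but the brush sits near the mat's outer edge, so I'll zoom in there.

```bash
python3 - <<'E'
from h import *
im=cv2.imread('pics/top2.png'); c=cam('top')
H,S,V=cv2.split(cv2.cvtColor(im,cv2.COLOR_BGR2HSV)); yy,xx=np.indices(H.shape)
for q in blobs((H<22)&(S>85)&(V>90)&(xx<175)&(yy<260)&(yy>140),100): print('brush',q.mean(0),rect(c,q,.039))
print(cast(c,[[105,182]],.039))
print(proj(c,[[.615,.333,.039],[.535,.243,.053]]))
cv2.imwrite('pics/z2.png',cv2.resize(im[145:255,80:190],None,fx=5,fy=5,interpolation=cv2.INTER_CUBIC))
E
```

```text
brush [101.421875 182.015625] [625.2 355.7 109.3  40.2  -4. ]
[[0.62444179 0.34801242 0.039     ]]
[[111.65365014 186.41743351]
 [149.57878237 223.7926188 ]]
```

View pics/z2.png

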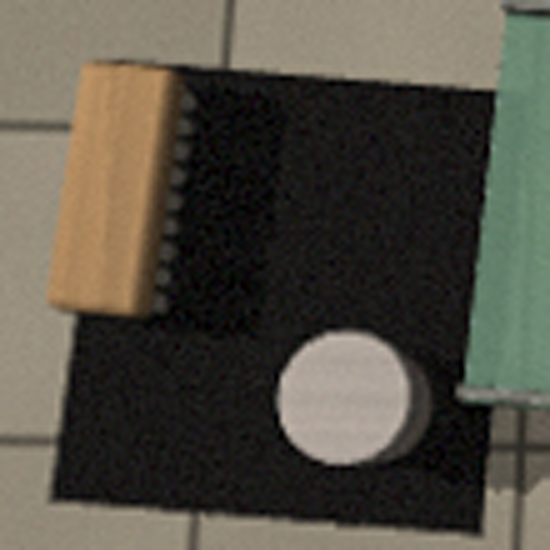

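The brush is upright but has been knocked about 26 mm, to the very edge of the mat. I'll set it back further in before wiping.

>>> send_rows(moves=[[[0.8, 14, 22, 0, 0, 0, -7], [0.8, 28, 44, 0, 0, 0, -14], [0.8, 42, 66, 0, 0, 0, -21], [0.8, 56, 88, 0, 0, 0, -28], [0.8, 70, 110, 0, 0, 0, -35], [0.8, 84, 133, 0, 0, 0, -42], [0.8, 98, 156, 0, 0, 0, -49], [0.8, 112, 179, 0, 0, 0, -56], [0.8, 126, 202, 0, 0, 0, -63], [0.8, 140, 225, 0, 0, 0, -70], [0.8, 154, 248, 0, 0, 0, -77], [0.8, 168, 271, 0, 0, 0, -84]]])

```text
clock: 12.47
tcp_pos: [0.5918, 0.3101, 0.1681]
eef_rot: [180.0, 0.0, 11.8]
contact_force: [0.8, -0.9, 0.8]
grip_width: 0.0784
grasp_force: 0.0
```

>>> send_rows(moves=[[[1, 18, 23, 0, 0, 0, -7], [1, 34, 47, 0, 0, 0, -14], [1, 34, 47, 0, 0, 0, -16], [1, 34, 47, 0, 0, 0, -16], [1, 34, 47, 0, 0, 0, -16]]])

```text
clock: 12.88
tcp_pos: [0.625, 0.3558, 0.1676]
eef_rot: [179.9, 0.1, -3.8]
contact_force: [0.5, -0.8, -0.5]
grip_width: 0.0871
grasp_force: 0.0
```

```bash
python3 - <<'E'
from h import *
s=monitor.sense(); print(np.round(s['tcp_pos'],4),np.round(s['eef_rot'],1),s['clock'])
im=eyes.snapshot('wrist')[...,::-1].copy(); cv2.imwrite('pics/w3.png',im); c=cam('wrist',s)
H,S,V=cv2.split(cv2.cvtColor(im,cv2.COLOR_BGR2HSV))
for q in blobs((H<22)&(S>85)&(V>90),1000): print('brush',q.mean(0),q.min(0),q.max(0),rect(c,q,.039))
E
```

```text
[0.625  0.3558 0.1676] [ 1.799e+02  1.000e-01 -3.800e+00] 12.8833
brush [255.99365079 172.91111111] [233. 114.] [280. 233.] [626.7 354.8 109.   41.1  -4. ]
```

>>> send_rows(moves=[[[1, 1, -1, -40, 0, 0, 0], [1, 1, -1, -80, 0, 0, 0], [1, 1, -1, -120, 0, 0, 0], [1, 1, -1, -145, 0, 0, 0], [1, 1, -1, -154, 0, 0, 0], [1, 1, -1, -154, 0, 0, 0], [-0.5, 1, -1, -154, 0, 0, 0], [-0.5, 1, -1, -154, 0, 0, 0], [-0.5, 1, -1, -154, 0, 0, 0], [-0.5, 1, -1, -154, 0, 0, 0], [-0.5, 1, -1, -154, 0, 0, 0], [-0.5, 1, -1, -154, 0, 0, 0]]])

```text
clock: 13.93
tcp_pos: [0.6269, 0.355, 0.0156]
eef_rot: [-180.0, -0.1, -3.8]
contact_force: [0.3, 0.3, 0.2]
grip_width: 0.0549
grasp_force: 0.0
```

>>> send_rows(moves=[[[-0.5, 0, 0, 0, 0, 0, 0], [-0.5, 0, 0, 0, 0, 0, 0], [-0.5, 0, 0, 0, 0, 0, 0], [-0.5, 0, 0, 10, 0, 0, 0], [-0.5, 0, 0, 20, 0, 0, 0], [-0.5, -5, -12, 20, 0, 0, 0], [-0.5, -10, -25, 20, 0, 0, 0], [-0.5, -10, -25, 20, 0, 0, 0], [-0.5, -10, -25, 8, 0, 0, 0], [-0.5, -10, -25, 2, 0, 0, 0], [-0.5, -10, -25, 0, 0, 0, 0], [-0.5, -10, -25, 0, 0, 0, 0]]])

```text
clock: 14.93
tcp_pos: [0.6162, 0.3301, 0.0142]
eef_rot: [180.0, 0.1, -3.8]
contact_force: [-0.8, -1.2, 3.3]
grip_width: 0.0417
grasp_force: 15.0
```

>>> send_rows(moves=[[[0.6, 0, 0, 0, 0, 0, 0], [0.6, 0, 0, 0, 0, 0, 0], [0.6, 0, 0, 0, 0, 0, 0], [0.6, 0, 0, 0, 0, 0, 0], [0.6, 0, 0, 0, 0, 0, 0], [0.8, 0, 0, 40, 0, 0, 0], [0.8, 0, 0, 80, 0, 0, 0], [0.8, 0, 0, 120, 0, 0, 0], [0.8, -10, -20, 145, 0, 0, 7], [0.8, -28, -50, 155, 0, 0, 14], [0.8, -46, -80, 155, 0, 0, 21], [0.8, -64, -110, 155, 0, 0, 28]]])

```text
clock: 15.93
tcp_pos: [0.5525, 0.2191, 0.1712]
eef_rot: [180.0, -0.2, 24.5]
contact_force: [0.4, 0.3, 0.5]
grip_width: 0.0783
grasp_force: 0.0
```

>>> send_rows(moves=[[[0.8, -18, -25, 0, 0, 0, 7], [0.8, -36, -50, 0, 0, 0, 14], [0.8, -54, -75, 0, 0, 0, 21], [0.8, -72, -100, 0, 0, 0, 28], [0.8, -90, -120, 0, 0, 0, 35], [0.8, -105, -140, 0, 0, 0, 42], [0.8, -120, -160, 0, 0, 0, 49], [0.8, -130, -178, 0, 0, 0, 56], [0.8, -130, -178, 0, 0, 0, 63], [0.8, -130, -178, 0, 0, 0, 70], [0.8, -130, -178, 0, 0, 0, 72], [0.8, -130, -178, 0, 0, 0, 72]]])

```text
clock: 16.93
tcp_pos: [0.4224, 0.0415, 0.1698]
eef_rot: [180.0, 0.0, 96.2]
contact_force: [0.4, 0.5, -0.1]
grip_width: 0.0786
grasp_force: 0.0
```

```bash
python3 - <<'E'
from h import *
s=monitor.sense(); print(np.round(s['tcp_pos'],4),np.round(s['eef_rot'],1),s['clock'])
im=eyes.snapshot('wrist')[...,::-1].copy(); cv2.imwrite('pics/w4.png',im); c=cam('wrist',s)
H,S,V=cv2.split(cv2.cvtColor(im,cv2.COLOR_BGR2HSV))
for q in blobs((H<22)&(S>120)&(V>50),1000): print('scr',q.mean(0),q.min(0),q.max(0),rect(c,q,.06))
im=eyes.snapshot('top')[...,::-1].copy(); cv2.imwrite('pics/top4.png',im); c=cam('top')
H,S,V=cv2.split(cv2.cvtColor(im,cv2.COLOR_BGR2HSV)); yy,xx=np.indices(H.shape)
for q in blobs((H<22)&(S>85)&(V>90)&(xx<175)&(yy<260)&(yy>140),100): print('brush',q.mean(0),rect(c,q,.039))
for q in blobs((V>80)&(xx<175)&(xx>120)&(yy>195)&(yy<245),200): print('jar?',q.mean(0),rect(c,q,.053))
E
```

```text
[0.4224 0.0415 0.1698] [180.    0.   96.2] 16.9333
scr [362.26179604 348.0152207 ] [208. 335.] [511. 358.] [ 540.4 -110.4  296.1   27.1    6.9]
scr [254.81578947 182.88421053] [241. 145.] [269. 220.] [421.2  43.   65.1  22.9 -84. ]
brush [112.55813953 186.7751938 ] [614.7 331.  108.4  40.6  -4. ]
jar? [148.28       224.10666667] [534.7 246.1  54.4  54.1 -89.2]
```

>>> send_rows(moves=[[[0.5, 0, -1, -40, 0, 0, 0], [0.5, 0, -1, -80, 0, 0, 0], [0.5, 0, -1, -115, 0, 0, 0], [0.5, 0, -1, -140, 0, 0, 0], [0.5, 0, -1, -147, 0, 0, 0], [0.5, 0, -1, -147, 0, 0, 0], [-0.8, 0, -1, -147, 0, 0, 0], [-0.8, 0, -1, -147, 0, 0, 0], [-0.8, 0, -1, -147, 0, 0, 0], [-0.8, 0, -1, -147, 0, 0, 0], [-0.8, 0, -1, -147, 0, 0, 0], [-0.8, 0, -1, -147, 0, 0, 0]]], grip_force=30)

```text
clock: 18.03
tcp_pos: [0.423, 0.0407, 0.0233]
eef_rot: [179.9, 0.0, 96.2]
contact_force: [0.5, 0.9, -0.4]
grip_width: 0.033
grasp_force: 0.0
```

>>> send_rows(moves=[[[-0.8, 0, 0, 0, 0, 0, 0], [-0.8, 0, 0, 0, 0, 0, 0], [-0.8, 0, 0, 0, 0, 0, 0], [-0.8, 0, 0, 0, 0, 0, 0]]])

```text
clock: 18.37
tcp_pos: [0.4225, 0.0407, 0.0228]
eef_rot: [180.0, 0.0, 96.2]
contact_force: [-1.8, 0.6, 4.9]
grip_width: 0.0241
grasp_force: 30.0
```

>>> send_rows(moves=[[[-0.8, 0, 0, 30, 0, 0, 0], [-0.8, 0, 0, 70, 0, 0, 0], [-0.8, 0, 0, 110, 0, 0, 6], [-0.8, 15, 9, 130, 0, 0, 13], [-0.8, 45, 26, 130, 0, 0, 20], [-0.8, 75, 44, 130, 0, 0, 27], [-0.8, 105, 62, 130, 0, 0, 34], [-0.8, 135, 80, 130, 0, 0, 41], [-0.8, 165, 97, 130, 0, 0, 48], [-0.8, 195, 114, 130, 0, 0, 55], [-0.8, 220, 129, 130, 0, 0, 62], [-0.8, 238, 139, 130, 0, 0, 69]]])

```text
clock: 19.37
tcp_pos: [0.6618, 0.1812, 0.1511]
eef_rot: [180.0, -0.1, 165.5]
contact_force: [-0.4, -0.3, -1.5]
grip_width: 0.0237
grasp_force: 30.0
```

>>> send_rows(moves=[[[-0.8, 0, 0, 0, 0, 0, 6], [-0.8, 0, 0, 0, 0, 0, 11], [-0.8, 0, 0, 0, 0, 0, 11], [-0.8, 0, 0, 0, 0, 0, 11]]])

```text
clock: 19.7
tcp_pos: [0.6598, 0.1797, 0.1514]
eef_rot: [-180.0, -0.1, 176.0]
contact_force: [0.3, -0.2, -1.5]
grip_width: 0.0239
grasp_force: 30.0
```

```bash
python3 - <<'E'
from h import *
s=monitor.sense(); print(np.round(s['tcp_pos'],4),np.round(s['eef_rot'],1),s['clock'],s['grip_width'],np.round(s['joint_pos'],0))
im=eyes.snapshot('wrist')[...,::-1].copy(); im2=eyes.snapshot('scene')[...,::-1].copy()
cv2.imwrite('pics/v5.png',np.hstack([cv2.resize(im,(400,300)),cv2.resize(im2,(400,300))]))
E
```

```text
[0.6598 0.1797 0.1514] [-1.80e+02 -1.00e-01  1.76e+02] 19.7 0.023931707572214963 [  9.  24.  82.   0.  75. -77.]
```

View pics/v5.png

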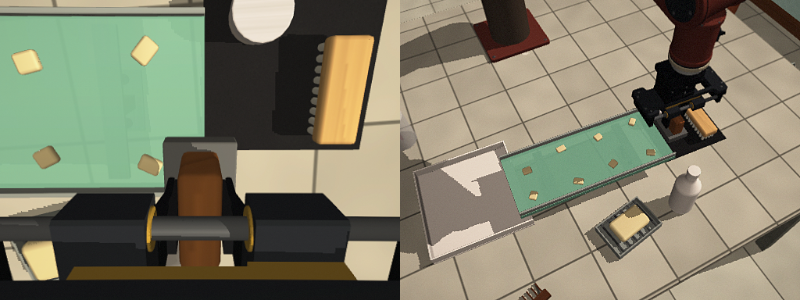

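The scraper hangs square above the shelf's +y end, with the chips ahead of it. The jar and brush are upright on the mat. Lowering now.

>>> send_rows(moves=[[[-0.8, 0, 0, -30, 0, 0, 0], [-0.8, 0, 0, -50, 0, 0, 0], [-0.8, 0, 0, -58, 0, 0, 0], [-0.8, 0, 0, -61, 0, 0, 0], [-0.8, 0, 0, -61, 0, 0, 0], [-0.8, 0, 0, -61, 0, 0, 0]]])

```text
clock: 20.3
tcp_pos: [0.6597, 0.18, 0.0927]
eef_rot: [180.0, -0.1, 176.1]
contact_force: [-6.2, 1.1, 5.0]
grip_width: 0.0238
grasp_force: 30.0
```

>>> send_rows(moves=[[[-0.8, 0, 0, -1, 0, 0, 0], [-0.8, 0, 0, -1, 0, 0, 0], [-0.8, 0, 0, -1, 0, 0, 0]]])

```text
clock: 20.55
tcp_pos: [0.6597, 0.1801, 0.0926]
eef_rot: [180.0, -0.1, 176.1]
contact_force: [-7.9, 0.6, 10.1]
grip_width: 0.0238
grasp_force: 30.0
```

>>> send_rows(moves=[[[-0.8, 0, 0, 6, 0, 0, 0], [-0.8, -5, 0, 6, 0, 0, 0], [-0.8, -5, 0, 6, 0, 0, 0], [-0.8, -5, 0, 2, 0, 0, 0], [-0.8, -5, 0, 0, 0, 0, 0], [-0.8, -5, 0, -1, 0, 0, 0], [-0.8, -5, 0, -1, 0, 0, 0], [-0.8, -5, 0, -1, 0, 0, 0]]])

```text
clock: 21.22
tcp_pos: [0.6568, 0.1797, 0.0916]
eef_rot: [180.0, 0.2, 176.1]
contact_force: [-1.3, -0.5, 9.4]
grip_width: 0.0238
grasp_force: 30.0
```

```bash
python3 - <<'E'
from h import *
s=monitor.sense(); print(np.round(s['tcp_pos'],4),np.round(s['eef_rot'],1),s['clock'],np.round(s['contact_force'],1),np.round(s['ft_torque'],2))
im=eyes.snapshot('wrist')[...,::-1].copy(); im2=eyes.snapshot('scene')[...,::-1].copy()
p=proj(cam('scene'),[[.657,.18,.09]])[0].astype(int); print(p)
z=im2[p[1]-40:p[1]+50,p[0]-60:p[0]+60]
cv2.imwrite('pics/v6.png',np.hstack([cv2.resize(im,(400,300)),cv2.resize(z,(400,300),interpolation=cv2.INTER_CUBIC)]))
E
```

```text
[0.6568 0.1797 0.0916] [180.    0.2 176.1] 21.2167 [-1.3 -0.5  9.4] [-0.15  0.39 -0.06]
[340 174]
```

View pics/v6.png

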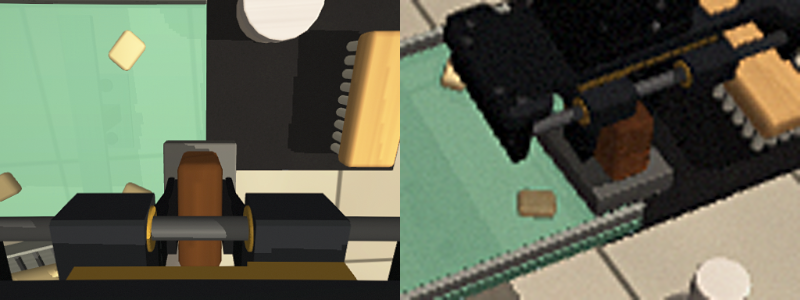

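Blade rests on the glass inside the lip, no chip under it; I'll ease the pressure a little and wipe the far lane.

>>> send_rows(moves=[[[-0.8, 0, 0, 1.5, 0, 0, 0], [-0.8, 0, -6, 1.5, 0, 0, 0], [-0.8, -1, -16, 1.5, 0, 0, 0], [-0.8, -2, -32, 1.5, 0, 0, 0], [-0.8, -3, -50, 1.5, 0, 0, 0], [-0.8, -4, -68, 1.5, 0, 0, 0], [-0.8, -6, -86, 1.5, 0, 0, 0], [-0.8, -7, -104, 1.5, 0, 0, 0], [-0.8, -8, -122, 1.5, 0, 0, 0], [-0.8, -9, -140, 1.5, 0, 0, 0], [-0.8, -10, -158, 1.5, 0, 0, 0], [-0.8, -11, -176, 1.5, 0, 0, 0]]])

```text
clock: 22.32
tcp_pos: [0.6445, 0.0028, 0.0917]
eef_rot: [179.9, 0.1, 176.1]
contact_force: [0.6, 4.5, 6.2]
grip_width: 0.0239
grasp_force: 30.0
```

>>> send_rows(moves=[[[-0.8, -1, -18, 0.5, 0, 0, 0], [-0.8, -2, -38, 1, 0, 0, 0], [-0.8, -4, -58, 1, 0, 0, 0], [-0.8, -5, -78, 1, 0, 0, 0], [-0.8, -6, -98, 1, 0, 0, 0], [-0.8, -8, -118, 1, 0, 0, 0], [-0.8, -9, -138, 1, 0, 0, 0], [-0.8, -10, -158, 1, 0, 0, 0], [-0.8, -11, -178, 1, 0, 0, 0], [-0.8, -13, -198, 1, 0, 0, 0], [-0.8, -14, -216, 1, 0, 0, 0], [-0.8, -15, -232, 1, 0, 0, 0]]])

```text
clock: 23.32
tcp_pos: [0.6282, -0.2298, 0.0915]
eef_rot: [180.0, -0.1, 176.1]
contact_force: [0.1, 2.8, 1.2]
grip_width: 0.0238
grasp_force: 30.0
```

>>> send_rows(moves=[[[-0.8, 0, 0, 0, 0, 0, 0], [-0.8, 0, 0, 0, 0, 0, 0], [-0.8, 0, 0, 30, 0, 0, 0], [-0.8, 0, 0, 60, 0, 0, 0], [-0.8, 0, 0, 60, 0, 0, 0]]])

```text
clock: 23.73
tcp_pos: [0.6324, -0.2287, 0.1582]
eef_rot: [-179.8, 0.5, 176.2]
contact_force: [1.6, -0.5, 0.2]
grip_width: 0.0238
grasp_force: 30.0
```

```bash
python3 - <<'E'
from h import *
s=monitor.sense(); print(np.round(s['tcp_pos'],4),np.round(s['eef_rot'],1),s['clock'],np.round(s['contact_force'],1))
im=eyes.snapshot('top')[...,::-1].copy(); im2=eyes.snapshot('scene')[...,::-1].copy()
cv2.imwrite('pics/v7.png',np.hstack([cv2.resize(im,(400,300)),cv2.resize(im2,(400,300))]))
E
```

```text
[ 0.6324 -0.2287  0.1582] [-179.8    0.5  176.2] 23.7333 [ 1.6 -0.5  0.2]
```

View pics/v7.png

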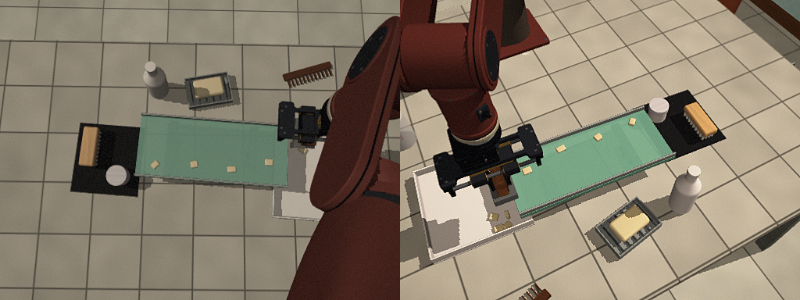

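The far lane is clear, with its four chips in the tray and four left in the near lane. Next, the near lane.

>>> send_rows(moves=[[[-0.8, -5, 30, 0, 0, 0, 0], [-0.8, -9, 70, 0, 0, 0, 0], [-0.8, -14, 110, 0, 0, 0, 0], [-0.8, -18, 150, 0, 0, 0, 0], [-0.8, -23, 190, 0, 0, 0, 0], [-0.8, -27, 230, 0, 0, 0, 0], [-0.8, -32, 270, 0, 0, 0, 0], [-0.8, -36, 310, 0, 0, 0, 0], [-0.8, -41, 350, 0, 0, 0, 0], [-0.8, -46, 385, 0, 0, 0, 0], [-0.8, -50, 414, 0, 0, 0, 0], [-0.8, -50, 414, 0, 0, 0, 0]]])

```text
clock: 24.83
tcp_pos: [0.5761, 0.1915, 0.1496]
eef_rot: [179.9, -0.3, 176.5]
contact_force: [0.6, -1.0, -1.2]
grip_width: 0.0235
grasp_force: 30.0
```

>>> send_rows(moves=[[[-0.8, 0, 0, 0, 0, 0, 0], [-0.8, 0, 0, -25, 0, 0, 0], [-0.8, 0, 0, -48, 0, 0, 0], [-0.8, 0, 0, -58, 0, 0, 0], [-0.8, 0, 0, -60, 0, 0, 0], [-0.8, 0, 0, -60, 0, 0, 0], [-0.8, 0, 0, -60, 0, 0, 0]]])

```text
clock: 25.42
tcp_pos: [0.5791, 0.1849, 0.0916]
eef_rot: [-180.0, -0.1, 176.1]
contact_force: [0.4, 0.4, -0.7]
grip_width: 0.024
grasp_force: 30.0
```

>>> send_rows(moves=[[[-0.8, 0, 0, -0.5, 0, 0, 0], [-0.8, 0, -6, -0.5, 0, 0, 0], [-0.8, -1, -16, -0.5, 0, 0, 0], [-0.8, -2, -32, -0.5, 0, 0, 0], [-0.8, -3, -50, -0.5, 0, 0, 0], [-0.8, -4, -68, -0.5, 0, 0, 0], [-0.8, -6, -86, -0.5, 0, 0, 0], [-0.8, -7, -104, -0.5, 0, 0, 0], [-0.8, -8, -122, -0.5, 0, 0, 0], [-0.8, -9, -140, -0.5, 0, 0, 0], [-0.8, -10, -158, -0.5, 0, 0, 0], [-0.8, -11, -176, -0.5, 0, 0, 0]]])

```text
clock: 26.42
tcp_pos: [0.5681, 0.008, 0.0919]
eef_rot: [-180.0, 0.0, 176.1]
contact_force: [-0.1, 0.4, -1.9]
grip_width: 0.0237
grasp_force: 30.0
```

>>> send_rows(moves=[[[-0.8, -1, -18, 0, 0, 0, 0], [-0.8, -2, -38, 0, 0, 0, 0], [-0.8, -4, -58, 0, 0, 0, 0], [-0.8, -5, -78, 0, 0, 0, 0], [-0.8, -6, -98, 0, 0, 0, 0], [-0.8, -8, -118, 0, 0, 0, 0], [-0.8, -9, -138, 0, 0, 0, 0], [-0.8, -10, -158, 0, 0, 0, 0], [-0.8, -11, -178, 0, 0, 0, 0], [-0.8, -13, -198, 0, 0, 0, 0], [-0.8, -14, -216, 0, 0, 0, 0], [-0.8, -15, -234, 0, 0, 0, 0]]])

```text
clock: 27.42
tcp_pos: [0.5527, -0.2261, 0.0918]
eef_rot: [-180.0, 0.0, 176.1]
contact_force: [-0.3, 0.1, -2.4]
grip_width: 0.0239
grasp_force: 30.0
```

>>> send_rows(moves=[[[-0.8, 0, 0, 0, 0, 0, 0], [-0.8, 0, 0, 0, 0, 0, 0], [-0.8, 0, 0, 30, 0, 0, 0], [-0.8, 0, 0, 60, 0, 0, 0], [-0.8, 0, 0, 60, 0, 0, 0]]])

```text
clock: 27.83
tcp_pos: [0.5565, -0.2255, 0.1582]
eef_rot: [-179.8, 0.5, 176.2]
contact_force: [1.6, -0.4, 0.5]
grip_width: 0.024
grasp_force: 30.0
```

```bash
python3 - <<'E'
from h import *
s=monitor.sense(); print(np.round(s['tcp_pos'],4),np.round(s['eef_rot'],1),s['clock'],np.round(s['contact_force'],1))
im=eyes.snapshot('top')[...,::-1].copy(); im2=eyes.snapshot('scene')[...,::-1].copy()
cv2.imwrite('pics/v8.png',np.hstack([cv2.resize(im,(400,300)),cv2.resize(im2,(400,300))]))
E
```

```text
[ 0.5565 -0.2255  0.1582] [-179.8    0.5  176.2] 27.8333 [ 1.6 -0.4  0.5]
```

View pics/v8.png

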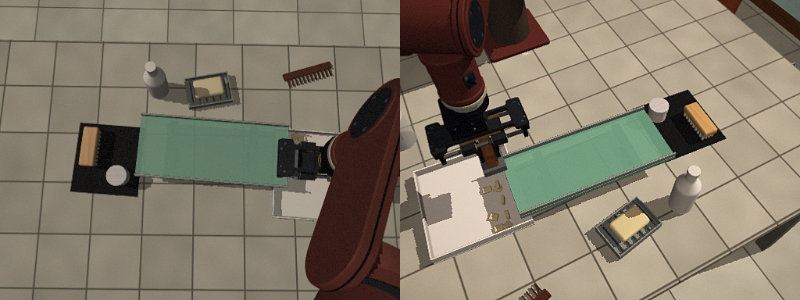

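The glass is clear and the chips lie in the tray. I'll take the scraper back to its place.

>>> send_rows(moves=[[[-0.8, -11, 22, 0, 0, 0, -7], [-0.8, -22, 44, 0, 0, 0, -14], [-0.8, -33, 67, 0, 0, 0, -21], [-0.8, -44, 89, 0, 0, 0, -28], [-0.8, -55, 111, 0, 0, 0, -35], [-0.8, -66, 133, 0, 0, 0, -42], [-0.8, -77, 155, 0, 0, 0, -49], [-0.8, -88, 178, 0, 0, 0, -56], [-0.8, -99, 200, 0, 0, 0, -63], [-0.8, -110, 222, 0, 0, 0, -70], [-0.8, -121, 244, 0, 0, 0, -77], [-0.8, -133, 266, 0, 0, 0, -80]]])

```text
clock: 28.93
tcp_pos: [0.4184, 0.0431, 0.15]
eef_rot: [-179.9, -0.0, 95.8]
contact_force: [-0.1, 0.3, -0.6]
grip_width: 0.0237
grasp_force: 30.0
```

>>> send_rows(moves=[[[-0.8, 0, 0, 0, 0, 0, 0], [-0.8, 0, 0, 0, 0, 0, 0], [-0.8, 0, 0, -35, 0, 0, 0], [-0.8, 0, 0, -70, 0, 0, 0], [-0.8, 0, 0, -100, 0, 0, 0], [-0.8, 0, 0, -120, 0, 0, 0], [-0.8, 0, 0, -127, 0, 0, 0], [-0.8, 0, 0, -127, 0, 0, 0], [-0.8, 0, 0, -127, 0, 0, 0]]])

```text
clock: 29.68
tcp_pos: [0.4203, 0.0411, 0.0241]
eef_rot: [-179.9, -0.0, 96.2]
contact_force: [0.4, 0.3, -0.6]
grip_width: 0.0236
grasp_force: 30.0
```

>>> send_rows(moves=[[[-0.8, 0, 0, -1, 0, 0, 0], [-0.8, 0, 0, -1, 0, 0, 0], [-0.8, 0, 0, -1, 0, 0, 0]]])

```text
clock: 29.93
tcp_pos: [0.4209, 0.0416, 0.024]
eef_rot: [179.9, 0.0, 96.2]
contact_force: [0.1, 1.1, -0.4]
grip_width: 0.024
grasp_force: 30.0
```

>>> send_rows(moves=[[[0.2, 0, 0, 0, 0, 0, 0], [0.2, 0, 0, 0, 0, 0, 0], [0.2, 0, 0, 0, 0, 0, 0], [0.5, 0, 0, 0, 0, 0, 0], [0.5, 0, 0, 0, 0, 0, 0], [0.5, 0, 0, 25, 0, 0, 0], [0.5, 0, 0, 60, 0, 0, 0], [0.5, 0, 0, 100, 0, 0, 0], [0.8, 0, 0, 140, 0, 0, 0], [0.8, 5, 20, 155, 0, 0, 0], [0.8, 20, 55, 155, 0, 0, -6], [0.8, 35, 90, 155, 0, 0, -6]]])

```text
clock: 30.93
tcp_pos: [0.4573, 0.1324, 0.1812]
eef_rot: [179.7, -0.0, 89.7]
contact_force: [0.0, -0.1, -0.2]
grip_width: 0.0769
grasp_force: 0.0
```

>>> send_rows(moves=[[[1, 14, 25, 0, 0, 0, 0], [1, 28, 50, 0, 0, 0, 0], [1, 42, 75, 0, 0, 0, 0], [1, 56, 95, 0, 0, 0, 0], [1, 70, 107, 0, 0, 0, 0], [1, 78, 113, 0, 0, 0, 0], [1, 78, 113, 0, 0, 0, 0], [1, 78, 113, 0, 0, 0, 0]]])

```text
clock: 31.6
tcp_pos: [0.5331, 0.2448, 0.1781]
eef_rot: [-179.9, 0.0, 90.2]
contact_force: [0.1, 0.0, -0.7]
grip_width: 0.0868
grasp_force: 0.0
```

```bash
python3 - <<'E'
from h import *
s=monitor.sense(); print(np.round(s['tcp_pos'],4),np.round(s['eef_rot'],1),s['clock'])
im=eyes.snapshot('wrist')[...,::-1].copy(); im2=eyes.snapshot('top')[...,::-1].copy(); c=cam('wrist',s)
H,S,V=cv2.split(cv2.cvtColor(im,cv2.COLOR_BGR2HSV))
for q in blobs((S<60)&(V>110),1500): print('jar?',q.mean(0),q.min(0),q.max(0),rect(c,q,.053))
cv2.imwrite('pics/top9.png',im2); c=cam('top')
H,S,V=cv2.split(cv2.cvtColor(im2,cv2.COLOR_BGR2HSV)); yy,xx=np.indices(H.shape)
for q in blobs((H<22)&(S>85)&(V>90)&(xx<175)&(yy<260)&(yy>140),100): print('brush',q.mean(0),rect(c,q,.039))
for q in blobs((H<22)&(S>110)&(V>50)&(xx<300)&(xx>200)&(yy<310)&(yy>250),100): print('scr',q.mean(0),rect(c,q,.06))
cv2.imwrite('pics/v9.png',np.hstack([cv2.resize(im,(400,300)),cv2.resize(im2,(400,300))]))
E
```

```text
[0.5331 0.2448 0.1781] [-179.9    0.    90.2] 31.6
jar? [258.10555556 177.53333333] [228. 143.] [289. 210.] [534.5 246.1  57.   56.9 -44.7]
jar? [449.109375  154.1412037] [391.  90.] [511. 225.] [706.1 262.6 117.5  99.7  89.6]
jar? [160.72169363 159.93339676] [102.  90.] [223. 223.] [451.5 262.2 116.5 102.5 -89.7]
jar? [ 53.44308357 153.04106628] [ 0. 89.] [106. 223.] [351.9 261.9 116.7  91.9 -89.8]
jar? [473.26829268  38.53095685] [428.   0.] [511.  86.] [703.3 360.   89.7  45.  -24.9]
scr [245.59459459 281.58108108] [420.8  40.1  57.2  23.7 -86.5]
```

View pics/v9.png

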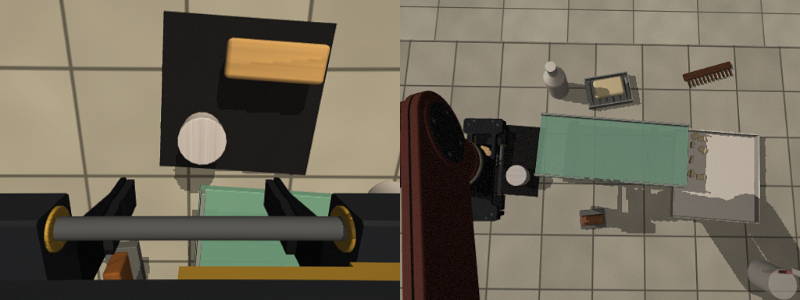

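The scraper stands upright at (421,40), with the jar and brush still on the mat and the chips in the tray. Next I grasp the jar.

>>> send_rows(moves=[[[1, 1, 1, -40, 0, 0, 0], [1, 1, 1, -80, 0, 0, 0], [1, 1, 1, -120, 0, 0, 0], [1, 1, 1, -145, 0, 0, 0], [1, 1, 1, -154, 0, 0, 0], [1, 1, 1, -154, 0, 0, 0], [-0.2, 1, 1, -154, 0, 0, 0], [-0.2, 1, 1, -154, 0, 0, 0], [-0.2, 1, 1, -154, 0, 0, 0], [-0.2, 1, 1, -154, 0, 0, 0], [-0.2, 1, 1, -154, 0, 0, 0], [-0.2, 1, 1, -154, 0, 0, 0]]], grip_force=15)

```text
clock: 32.7
tcp_pos: [0.5351, 0.2459, 0.0255]
eef_rot: [179.9, -0.0, 90.2]
contact_force: [0.3, 0.4, 5.1]
grip_width: 0.0557
grasp_force: 15.1
```

>>> send_rows(moves=[[[-0.2, 0, 0, 0, 0, 0, 0], [-0.2, 0, 0, 0, 0, 0, 0], [-0.2, 0, 0, 35, 0, 0, 0], [-0.2, 0, 0, 75, 0, 0, 0], [-0.2, 0, 0, 115, 0, 0, 0], [-0.2, 0, 0, 145, 0, 0, 0], [-0.2, 5, -30, 150, 0, 0, 0], [-0.2, 12, -70, 150, 0, 0, 0], [-0.2, 19, -110, 150, 0, 0, 0], [-0.2, 26, -150, 150, 0, 0, 0], [-0.2, 33, -190, 150, 0, 0, 0], [-0.2, 40, -230, 150, 0, 0, 0]]])

```text
clock: 33.7
tcp_pos: [0.5739, 0.014, 0.174]
eef_rot: [-179.9, -0.0, 90.2]
contact_force: [0.5, 0.6, -2.1]
grip_width: 0.0555
grasp_force: 15.0
```

>>> send_rows(moves=[[[-0.2, 7, -40, 0, 0, 0, 0], [-0.2, 14, -80, 0, 0, 0, 0], [-0.2, 22, -110, 0, 0, 0, 0], [-0.2, 27, -122, 0, 0, 0, 0], [-0.2, 27, -122, 0, 0, 0, 0], [-0.2, 27, -122, -30, 0, 0, 0], [-0.2, 27, -122, -60, 0, 0, 0], [-0.2, 27, -122, -78, 0, 0, 0], [-0.2, 27, -122, -83, 0, 0, 0], [-0.2, 27, -122, -83, 0, 0, 0], [-0.2, 27, -122, -83, 0, 0, 0]]])

```text
clock: 34.62
tcp_pos: [0.6014, -0.1049, 0.0916]
eef_rot: [-180.0, -0.0, 90.2]
contact_force: [0.3, -0.1, -0.5]
grip_width: 0.0553
grasp_force: 15.0
```

>>> send_rows(moves=[[[-0.2, 0, 0, -2, 0, 0, 0], [-0.2, 0, 0, -3, 0, 0, 0], [-0.2, 0, 0, -3, 0, 0, 0], [0.6, 0, 0, -3, 0, 0, 0], [1, 0, 0, -3, 0, 0, 0], [1, 0, 0, -3, 0, 0, 0], [1, 0, 0, -3, 0, 0, 0], [1, 0, 0, -3, 0, 0, 0], [1, 0, 0, 25, 0, 0, 0], [1, 0, 0, 60, 0, 0, 0], [1, 0, 0, 85, 0, 0, -6], [1, 0, 30, 85, 0, 0, -13]]])

```text
clock: 35.62
tcp_pos: [0.6054, -0.0812, 0.184]
eef_rot: [179.3, 0.1, 76.7]
contact_force: [1.7, 0.4, 1.5]
grip_width: 0.0868
grasp_force: 0.0
```

>>> send_rows(moves=[[[1, 1, 36, 0, 0, 0, -7], [1, 2, 72, 0, 0, 0, -14], [1, 3, 108, 0, 0, 0, -21], [1, 4, 144, 0, 0, 0, -28], [1, 5, 180, 0, 0, 0, -35], [1, 6, 216, 0, 0, 0, -42], [1, 7, 252, 0, 0, 0, -49], [1, 8, 288, 0, 0, 0, -56], [1, 9, 324, 0, 0, 0, -63], [1, 11, 355, 0, 0, 0, -70], [1, 13, 385, 0, 0, 0, -77], [1, 14, 406, 0, 0, 0, -81]]])

```text
clock: 36.62
tcp_pos: [0.615, 0.3327, 0.1766]
eef_rot: [-180.0, -0.0, -4.1]
contact_force: [0.4, -0.5, 0.5]
grip_width: 0.087
grasp_force: 0.0
```

>>> send_rows(moves=[[[1, 0, 0, 0, 0, 0, 0], [1, 0, 0, 0, 0, 0, 0], [1, 0, 0, 0, 0, 0, 0]]])

```text
clock: 36.87
tcp_pos: [0.6153, 0.329, 0.1763]
eef_rot: [180.0, 0.0, -3.8]
contact_force: [1.1, 0.2, 0.7]
grip_width: 0.0871
grasp_force: 0.0
```

```bash
python3 - <<'E'
from h import *
s=monitor.sense(); print(np.round(s['tcp_pos'],4),np.round(s['eef_rot'],1),s['clock'])
im=eyes.snapshot('wrist')[...,::-1].copy(); c=cam('wrist',s)
H,S,V=cv2.split(cv2.cvtColor(im,cv2.COLOR_BGR2HSV))
for q in blobs((H<22)&(S>85)&(V>90),1000): print('brush',q.mean(0),q.min(0),q.max(0),rect(c,q,.039))
im2=eyes.snapshot('top')[...,::-1].copy(); cv2.imwrite('pics/top10.png',im2); c=cam('top')
H,S,V=cv2.split(cv2.cvtColor(im2,cv2.COLOR_BGR2HSV)); yy,xx=np.indices(H.shape)
for q in blobs((S<40)&(xx<360)&(xx>280)&(yy>170)&(yy<220),200): print('jar?',q.mean(0),rect(c,q,.116))
E
```

```text
[0.6153 0.329  0.1763] [180.    0.   -3.8] 36.8667
brush [253.88996764 171.30744337] [231. 114.] [277. 229.] [617.  329.9 108.   41.1  -3.9]
jar? [321.01162791 190.90697674] [ 599.2 -103.6   63.4   54.8  -45. ]
```

>>> send_rows(moves=[[[1, 1, 1, -40, 0, 0, 0], [1, 1, 1, -80, 0, 0, 0], [1, 1, 1, -120, 0, 0, 0], [1, 1, 1, -150, 0, 0, 0], [1, 1, 1, -161, 0, 0, 0], [1, 1, 1, -161, 0, 0, 0], [-0.5, 1, 1, -161, 0, 0, 0], [-0.5, 1, 1, -161, 0, 0, 0], [-0.5, 1, 1, -161, 0, 0, 0], [-0.5, 1, 1, -161, 0, 0, 0], [-0.5, 1, 1, -161, 0, 0, 0], [-0.5, 1, 1, -161, 0, 0, 0]]])

```text
clock: 37.97
tcp_pos: [0.617, 0.331, 0.0167]
eef_rot: [-180.0, -0.1, -3.8]
contact_force: [-0.1, 0.3, -0.0]
grip_width: 0.055
grasp_force: 0.0
```

>>> send_rows(moves=[[[-0.5, 0, 0, 0, 0, 0, 0], [-0.5, 0, 0, 0, 0, 0, 0], [-0.5, 0, 0, 0, 0, 0, 0], [-0.5, 0, 0, 35, 0, 0, 0], [-0.5, 0, 0, 75, 0, 0, 0], [-0.5, 0, 0, 115, 0, 0, 0], [-0.5, 0, -25, 125, 0, 0, 0], [-0.5, -1, -65, 125, 0, 0, 0], [-0.5, -2, -105, 125, 0, 0, 0], [-0.5, -3, -145, 125, 0, 0, 0], [-0.5, -4, -185, 125, 0, 0, 0], [-0.5, -4, -220, 125, 0, 0, 0]]])

```text
clock: 38.97
tcp_pos: [0.6116, 0.1085, 0.1402]
eef_rot: [180.0, 0.0, -3.8]
contact_force: [0.4, 0.6, -0.4]
grip_width: 0.0418
grasp_force: 15.0
```

>>> send_rows(moves=[[[-0.5, 0, -20, 0, 0, 0, 0], [-0.5, 0, -24, 0, 0, 0, 0], [-0.5, 0, -24, 0, 0, 0, 0], [-0.5, 0, -24, -30, 0, 0, 0], [-0.5, 0, -24, -50, 0, 0, 0], [-0.5, 0, -24, -58, 0, 0, 0], [-0.5, 0, -24, -58, 0, 0, 0], [-0.5, 0, -24, -58, 0, 0, 0]]])

```text
clock: 39.63
tcp_pos: [0.6124, 0.0879, 0.0826]
eef_rot: [-180.0, 0.0, -3.8]
contact_force: [0.4, -0.6, -0.5]
grip_width: 0.0418
grasp_force: 15.0
```

>>> send_rows(moves=[[[-0.5, 0, 0, -2, 0, 0, 0], [-0.5, 0, 0, -3, 0, 0, 0], [-0.5, 0, 0, -3, 0, 0, 0], [0.6, 0, 0, -3, 0, 0, 0], [0.6, 0, 0, -3, 0, 0, 0], [0.6, 0, 0, -3, 0, 0, 0], [0.6, 0, 0, -3, 0, 0, 0], [0.6, 0, 0, -3, 0, 0, 0], [0.6, 0, 0, 25, 0, 0, 0], [0.6, 0, 0, 60, 0, 0, 0], [0.6, 0, 0, 100, 0, 0, 0], [0.6, 0, 0, 140, 0, 0, 0]]])

```text
clock: 40.63
tcp_pos: [0.6116, 0.0867, 0.2234]
eef_rot: [180.0, 0.1, -3.8]
contact_force: [0.8, -0.3, 1.1]
grip_width: 0.0695
grasp_force: 0.0
```

>>> send_rows(moves=[[[0.6, -10, -35, 10, 0, 0, 0], [0.6, -20, -70, 10, 0, 0, 0], [0.6, -30, -105, 10, 0, 0, 0], [0.6, -40, -140, 10, 0, 0, 0], [0.6, -55, -175, 10, 0, 0, 0], [0.6, -70, -210, 10, 0, 0, 0], [0.6, -85, -245, 10, 0, 0, 0], [0.6, -105, -280, 10, 0, 0, 0], [0.6, -125, -315, 10, 0, 0, 0], [0.6, -145, -350, 10, 0, 0, 0], [0.6, -165, -385, 10, 0, 0, 0], [0.6, -185, -420, 10, 0, 0, 0]]])

```text
clock: 41.63
tcp_pos: [0.4261, -0.3348, 0.2328]
eef_rot: [180.0, -0.0, -3.8]
contact_force: [-0.2, -0.3, 0.3]
grip_width: 0.0697
grasp_force: 0.0
```

>>> send_rows(moves=[[[0.6, -20, -35, 0, 0, 0, 0], [0.6, -40, -70, 0, 0, 0, 0], [0.6, -60, -100, 0, 0, 0, 0], [0.6, -80, -130, 0, 0, 0, 0], [0.6, -100, -160, 0, 0, 0, 0], [0.6, -100, -160, 0, 0, 0, 0]]])

```text
clock: 42.13
tcp_pos: [0.3232, -0.4981, 0.2325]
eef_rot: [179.8, 0.1, -4.1]
contact_force: [0.2, -0.0, -0.2]
grip_width: 0.0694
grasp_force: 0.0
```

```bash
python3 - <<'E'
from h import *
s=monitor.sense(); print(np.round(s['tcp_pos'],4),s['clock'])
im=eyes.snapshot('top')[...,::-1].copy(); im2=eyes.snapshot('scene')[...,::-1].copy(); c=cam('top')
H,S,V=cv2.split(cv2.cvtColor(im,cv2.COLOR_BGR2HSV)); yy,xx=np.indices(H.shape)
for q in blobs((S<40)&(xx<360)&(xx>280)&(yy>170)&(yy<220),200): print('jar?',rect(c,q,.116))
for q in blobs((H<22)&(S>85)&(V>90)&(xx<260)&(xx>180)&(yy<240)&(yy>150),100): print('brush',rect(c,q,.102))
for q in blobs((H<22)&(S>110)&(V>50)&(xx<300)&(xx>200)&(yy<310)&(yy>250),100): print('scr',rect(c,q,.06))
a=cv2.resize(im[130:310,160:470],(800,465),interpolation=cv2.INTER_CUBIC)
cv2.imwrite('pics/v11.png',a)
cv2.imwrite('pics/v12.png',cv2.resize(im2[120:340,10:350],(800,518),interpolation=cv2.INTER_CUBIC))
E
```

```text
[ 0.3232 -0.4981  0.2325] 42.1333
jar? [ 5.997e+02 -1.041e+02  5.950e+01  5.870e+01 -4.000e-01]
brush [611.5  88.7 107.9  40.   -3.8]
scr [421.3  40.1  57.7  24.1 -85. ]
```

View pics/v11.png

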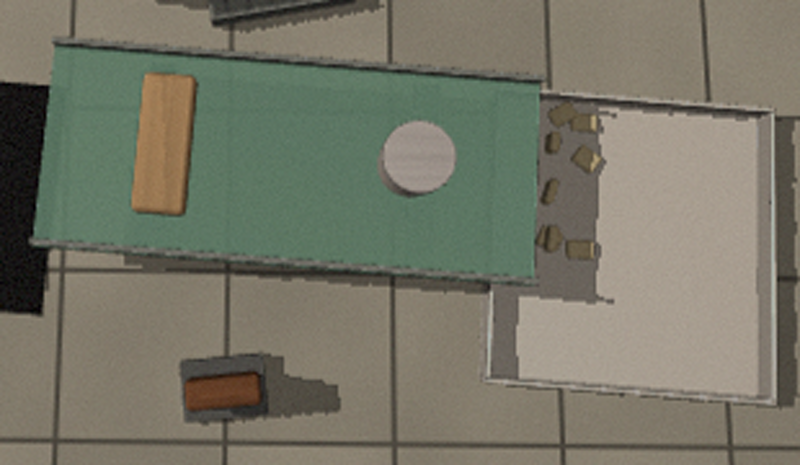

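View pics/v12.png

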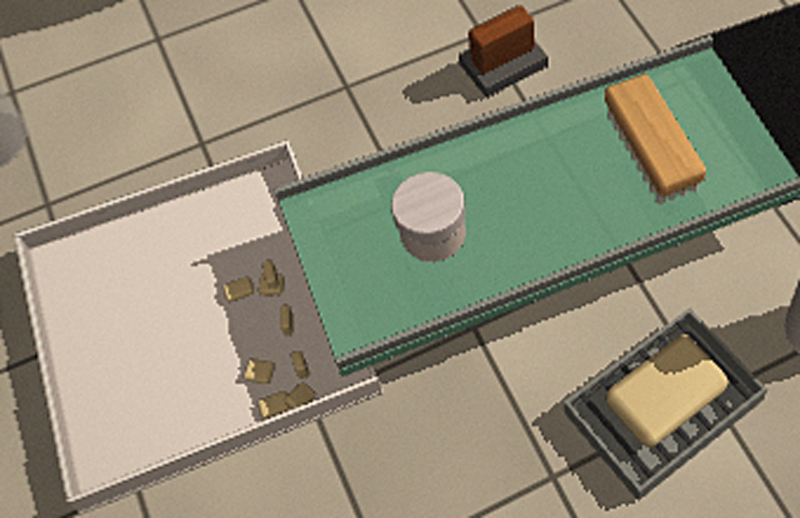

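Both views show a clear glass with the jar and brush upright on it and the scraper upright in front. All eight chips are in the tray, two of them stacked near (270,280), and the soap dish and bottle are where they were.

```bash
python3 -c "
from cell import order
print(order.close_job())"
```

```text
the job is handed in; nothing more can be done
None
```

The job is handed in at about 42 s of the 184 s allowed: all eight chips are in the tray, the jar and nail brush are upright on the glass, the scraper stands in front of the shelf, and the soap dish and bottle weren't touched; the brush got knocked to the mat's edge, so I moved it back in before wiping.

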